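# Sweep the stray stoppers into the catch tray

## Task

Three rubber stoppers are scattered on the worktop. With the closed fingers sweep them along the worktop, over the lip and right inside the open-fronted steel catch tray; only push them, never pick them up. Leave the ball valve, the flat filter box and the roll of tape where they are.

Things in the scene. Friction and masses are not known exactly. Their poses are not given: they have to be found in the camera images.
- catch_tray: low steel tray fixed to the worktop. Origin under its middle at worktop height, z up. Mouth on its +y side: sweep in along -y. Inside: x -95 to 95 mm; y from -65 mm (back wall) to 68 mm (front edge of lip). Floor 2 mm high; the lip is a bevel rising from 0 at y = 68 to 2 mm at y = 46. Back and side walls 3 mm thick, 22 mm high with rolled rims; side walls end at y = 52 mm.
- stopper_a: grey-black rubber stopper, a slightly tapered plug standing on its wide end, 26 mm across the base and 22 mm tall, about 20 g, loose; origin at the centre of its underside, z up. There are two alike.
- stopper_b: grey-black rubber stopper, a slightly tapered plug standing on its wide end, 26 mm across the base and 22 mm tall, about 20 g, loose; origin at the centre of its underside, z up. There are two alike.
- stopper_c: smaller cream rubber stopper, the same shape, 20 mm across the base and 18 mm tall, about 16 g, loose; origin at the centre of its underside, z up. It may stand at any of the three places.
- valve: bystander: a small metal ball valve with a lever on top, 24 x 69 x 33 mm (x, y, z), lying loose near the robot; origin at the centre of its underside.
- box: bystander: a flat square filter box, 68 x 68 x 22 mm, loose, on the far side of the work; origin at the centre of its underside.
- tape: bystander: a roll of adhesive tape lying flat, 73 mm across and 19 mm high, loose, on the far left of the work; origin at the centre of its underside.
Things that resemble listed ones, but are neither listed nor needed, are in the scene too. Leave any orange look-alike of the stopper_a alone. Leave any pink or purple look-alike of the stopper_c alone.

How it is judged (in metres and radians):
At the end, for the whole second after the job is handed in: All three stoppers are at rest within the catch tray's walls, on its floor (origin less than 30 mm above the worktop, so none is on top of the walls or of another), with each stopper's origin at least 16 mm behind the front edge of the lip (tray y below 52 mm). They may stand or lie (x of stopper_a in the frame of catch_tray between -0.095 and 0.095 m and y of stopper_a in the frame of catch_tray between -0.068 and 0.052 m and height (world z) of stopper_a between -0.01 and 0.03 m and linear speed of each of stopper_a, stopper_b, stopper_c below 0.02 m/s and x of stopper_b in the frame of catch_tray between -0.095 and 0.095 m and y of stopper_b in the frame of catch_tray between -0.068 and 0.052 m and height (world z) of stopper_b between -0.01 and 0.03 m and x of stopper_c in the frame of catch_tray between -0.095 and 0.095 m and y of stopper_c in the frame of catch_tray between -0.068 and 0.052 m and height (world z) of stopper_c between -0.01 and 0.03 m); the robot touches nothing.
It fails at once if a stopper was lifted: its origin rose more than 30 mm above the worktop, or more than 12 mm while it was upright (height (world z) of any of stopper_a, stopper_b, stopper_c above 0.03 m or (height (world z) of stopper_a above 0.012 m and angle between stopper_a's own z axis and vertical below 0.4 rad) or (height (world z) of stopper_b above 0.012 m and angle between stopper_b's own z axis and vertical below 0.4 rad) or (height (world z) of stopper_c above 0.012 m and angle between stopper_c's own z axis and vertical below 0.4 rad)).
It fails at once if a bystander (valve, box or tape) was moved more than 15 mm (distance of any of valve, box, tape from where it was at the start of the episode above 0.015 m).
It also fails if it takes over 67 s, if anything falls off the work surface, if the arm or the gripper's body presses on something with over 40 N, if the wrist force passes 120 N, or if a joint passes its speed limit or range.

## Robot

A 6-joint arm with a two-finger parallel gripper is mounted at the origin on a cart in front of the work surface, level with it; the furniture and walls round the work are solid. World frame = base frame: x ahead of the robot, y to its left, z up, the work surface at z = 0. Lengths are in m, angles in degrees, forces in N, time in s.
With the tool pointing down it reaches from about 0.3 to 0.75 m from the base axis. Payload 8.5 kg.
Tool frame: the origin (TCP) lies on the centre line of the jaws, within the pads' length; the fingertips stand manip.tips_ahead ahead of it and the grasp point (between the pads) lies 5 mm behind it (manip.tips_ahead is the distance from the TCP to the fingertips, in m); z points along the fingers, y is the line along which they close (so a half turn about z gives the same grasp; the last joint's range is limited). The gripper opens to 88 mm and grips with 3 to 60 N. Pads are 18 mm wide; open, the fingers measure 123 mm over their backs; the gripper's body (75 mm by 187 mm) begins 45 mm behind the grasp point.
Start: joints at [55.388, 21.807, 74.336, -0, 83.858, -12.336], TCP at [0.208, 0.509, 0.253] pointing down, gripper open.
Joint ranges: [-178.18, 178.18], [-50.72, 133.34], [12.68, 142.11], [-81.47, 261.47], [9.98, 163.14], [-165.26, 165.26]. Speed limits (degrees/s): [136.94, 136.94, 180, 180, 180, 180].

## Interface

Orientations are given as [roll, pitch, yaw] about the fixed x, y, z axes, in that order (R = Rz(yaw) Ry(pitch) Rx(roll)).
In Python, from station import manip, vision, order, finder gives the robot as it stands. The module is installed in compiled form; this text tells all that it offers.
- The arm moves only by the shell command python3 -m crank 'ROWS'. ROWS is JSON, a list of rows, each a list of 7 numbers: the shift along the tool's x, y, z in mm, then the turn, a rotation vector about the tool's x, y, z in degrees, then the closure, from 0 (fully open) to 1 (shut). In form: [[dx, dy, dz, wx, wy, wz, grip], ...]. A call has 1 to 20 rows; each row shifts and turns the commanded pose from where the row before left it, along the tool's axes as they then stand; what a row does not reach is not made up. A row lasts 1/12 s, in which the tool goes at most 41.7 mm and 7.16 degrees, less where a joint would pass 70% of its speed; a pose out of reach is approached as far as the arm can. A call with a gripper value outside its range is refused whole. The fingers move at their own pace and stop on an object; the grip force is fixed at half the most. Time passes only in rows, so rows that do not move let the fingers close. It gives the time, the measured TCP pose, the force, the opening and the grip force at its end, in the units of the state.
- manip.state(): the state, without advancing time (a new reading comes with each control period).
- vision.capture(name): name is "scene" or "side" or "wrist"; returns a dict with "frame" (400x640x3 uint8, red, green, blue), "fx", "fy", "cx", "cy" (pixels), "eye" and "orientation" of the camera in the world. Camera axes: x right, y down, z forward; pixel columns grow to the right and rows downward; lengths in m; the calibration is good to about 2 mm. A picture is of the moment at which its call begins. There is no depth.
- order.sign_off(): hands the job in; it is judged then, once.
Trained networks look in a picture, given as the dict that the camera call returned (one of the last four; its "shot" number tells which), for a name from the list of things; names that differ only in an ending like _2 or _b are one class to them, and where a whole thing is asked for, a point or a joint stands for the part that bears it (a point fixed in the world has none). Each returns a list of dicts, best first, with "confidence" (0 to 1); they miss things now and then, are a little off and sometimes report something else, mostly with a low value. They report only what shows in the picture. A call takes as long as a camera call. They do not tell look-alikes from the thing itself.
- finder.recognise(target, picture): "extent" ([left, top, width, height] in pixels, round what is visible of it).
- finder.tip_of(target, picture): "uv" ([column, row] in pixels: a listed point, or the origin of a listed thing).
The state is a dict: "time_s": time; "qpos": joint angles; "joint_velocities": joint speeds; "tau": joint torques, N m; "tcp_pos": TCP position; "tool_rot": TCP orientation; "contact_force": force on the tool from outside, world axes, zero at the start; "wrist_torque": the same for the moment, N m; "opening": opening from 0.0 (shut) to 1.0 (fully open); "gripper_force": force on a finger pad.
Only numpy, scipy, OpenCV 4.12 (cv2) and the standard library are available. Lean on these libraries where they do the work, as an engineer would, in place of code of your own. Each camera call takes 0.05 s, during which the arm holds its last target. There are 200 camera calls.

## Working session

There is one attempt and no reset: what is moved stays moved. The work goes in short steps, Python scripts to look and compute and a shell command to move; the robot and the scene stay as the last step left them, time stands still between calls to the robot, and variables do not carry over. Pictures are saved under pics/ and viewed, at most 10 in all, crops included, and the job is handed in when it is done.

```bash
mkdir -p pics
cat > h.py <<'E'
import numpy as np, cv2
from scipy.spatial.transform import Rotation as R
from station import manip, vision, order, finder
def rot(o):
    o=np.array(o,float)
    if o.shape==(3,3): return o
    if o.size==3: return R.from_euler('xyz',o,degrees=True).as_matrix()
    return R.from_quat(o).as_matrix()
def ray(p,uv,z=0.):
    d=rot(p['orientation'])@np.array([(uv[0]-p['cx'])/p['fx'],(uv[1]-p['cy'])/p['fy'],1])
    e=np.array(p['eye']); return e+d*(z-e[2])/d[2]
def proj(p,X):
    c=rot(p['orientation']).T@(np.array(X)-p['eye']); return [p['fx']*c[0]/c[2]+p['cx'],p['fy']*c[1]/c[2]+p['cy']]
def save(p,n,crop=None,k=1):
    f=p['frame']
    if crop: a,b,c,d=crop; f=f[b:d,a:c]
    cv2.imwrite('pics/'+n,cv2.resize(f[:,:,::-1],None,fx=k,fy=k,interpolation=cv2.INTER_CUBIC))
E
python3 - <<'E'
from h import *
print(manip.state(), manip.tips_ahead)
for c in ['scene','side']:
    p=vision.capture(c); save(p,c+'0.png'); print(c,p['eye'],p['orientation'],p['fx'])
    for t in ['catch_tray','stopper_a','stopper_c','valve','box','tape']:
        for d in finder.tip_of(t,p)[:5]: print(t,np.round(d['uv'],0),round(d['confidence'],2),np.round(ray(p,d['uv']),3)[:2])
E
```

```text
{'time_s': 0.0, 'qpos': array([ 5.53882850e+01,  2.18430477e+01,  7.43854454e+01, -1.00260026e-04,
        8.38578054e+01, -1.23360131e+01]), 'joint_velocities': array([ 0.05403807,  0.05809481,  0.10684364, -0.01183133,  0.03046592,
        0.04697977]), 'tau': array([-5.42272437e-05, -4.37913179e+01, -2.24567682e+01,  7.13286828e-02,
        3.50617839e-02, -7.23836001e-05]), 'tcp_pos': array([0.20833788, 0.50873197, 0.2521144 ]), 'tool_rot': array([-1.79915673e+02, -1.83398195e-02,  1.57724295e+02]), 'contact_force': array([0.72164436, 0.24744826, 0.89310333]), 'wrist_torque': array([ 0.01899391, -0.03180056,  0.09027345]), 'gripper_force': 0.0, 'opening': 1.0034779322780671} 0.014
scene [-0.2643619  -0.56469154  0.54925164] [-118.81850513    0.87801659  -58.40362861] 468.7494372254296
catch_tray [415. 244.] 0.64 [ 0.504 -0.309]
stopper_a [359. 194.] 0.65 [ 0.634 -0.112]
stopper_a [281. 222.] 0.62 [ 0.436 -0.023]
stopper_a [312. 200.] 0.55 [ 0.553 -0.03 ]
stopper_a [246. 231.] 0.52 [0.368 0.02 ]
stopper_a [340. 197.] 0.46 [ 0.599 -0.08 ]
stopper_c [359. 194.] 0.65 [ 0.634 -0.112]

[... 367 characters left out ...]
59 0.5770529  0.61735194] [-130.75697012    0.65662918 -175.68233595] 470.03452783770797
catch_tray [318. 146.] 0.84 [ 0.508 -0.306]
stopper_a [396. 254.] 0.76 [0.352 0.014]
stopper_a [267. 209.] 0.68 [ 0.593 -0.087]
stopper_a [253. 195.] 0.67 [ 0.627 -0.128]
stopper_a [348. 236.] 0.54 [ 0.435 -0.025]
stopper_a [328. 277.] 0.47 [0.467 0.072]
stopper_c [396. 254.] 0.76 [0.352 0.014]
stopper_c [267. 209.] 0.68 [ 0.593 -0.087]
stopper_c [253. 195.] 0.67 [ 0.627 -0.128]
stopper_c [348. 236.] 0.54 [ 0.435 -0.025]
stopper_c [328. 277.] 0.47 [0.467 0.072]
valve [370. 302.] 0.61 [0.398 0.118]
valve [346. 236.] 0.43 [ 0.438 -0.026]
box [226. 244.] 0.8 [0.653 0.01 ]
tape [239. 298.] 0.88 [0.607 0.124]
```

View pics/side0.png

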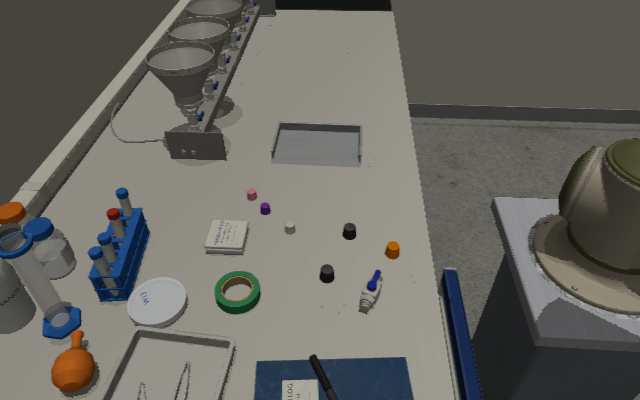

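View pics/scene0.png

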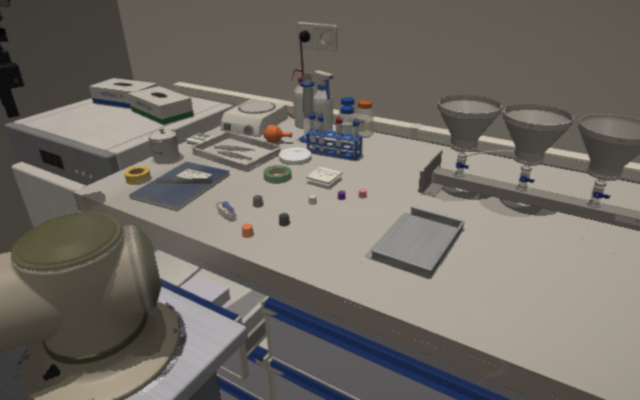

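Stopper-like things in the side view: dark (349,231), dark (327,273), cream (290,228), orange (393,250), purple (265,209), pink (252,194). By the description I choose the two dark ones and the cream one.

Run:
```python
from h import *
P={}
for c in ['side','scene']:
    p=P[c]=vision.capture(c)
    for t in ['stopper_a','valve','catch_tray','box']:
        for d in finder.recognise(t,p)[:8]:
            l,tp,w,h=d['extent']; print(c,t,np.round(d['extent'],1),round(d['confidence'],2),'mid@z.011',np.round(ray(p,[l+w/2,tp+h/2],.011),3)[:2])
    for d in finder.tip_of('stopper_a',p)[:8]: print('tip',np.round(d['uv'],1),np.round(ray(p,d['uv'])[:2],3))
p=P['side']
for uv in [(271,163),(361,166),(279,124),(361,124)]: print(uv,ray(p,uv,0 if uv[1]>150 else .022)[:2])
import copy
q=dict(p);f=p['frame'].copy();q['frame']=f
save(p,'crop1.png',(210,110,430,310),3)
```

```text
side stopper_a [319.8 265.2  14.   16.3] 0.67 mid@z.011 [0.469 0.073]
side stopper_a [340.3 221.3  18.3  18.2] 0.62 mid@z.011 [ 0.433 -0.029]
side stopper_a [284.7 221.6   8.4  11. ] 0.59 mid@z.011 [ 0.544 -0.031]
side stopper_a [386.7 240.8   7.8  13.3] 0.59 mid@z.011 [0.361 0.008]
side stopper_a [247.6 187.2   9.6  14.1] 0.54 mid@z.011 [ 0.626 -0.118]
side stopper_a [206.  218.6  42.3  38.2] 0.43 mid@z.011 [0.651 0.003]
side valve [357.9 271.6  22.9  40. ] 0.59 mid@z.011 [0.4   0.106]
side catch_tray [271.2 120.5  92.5  46.7] 0.86 mid@z.011 [ 0.508 -0.3  ]
side catch_tray [206.  220.7  40.   35.3] 0.16 mid@z.011 [0.653 0.005]
side box [205.5 220.   40.4  34.5] 0.78 mid@z.011 [0.654 0.002]
tip [326.1 276.7] [0.47  0.071]
tip [351.1 233.4] [ 0.43  -0.033]
tip [266.2 213.8] [ 0.593 -0.075]
tip [253.1 197.5] [ 0.626 -0.121]
tip [394.1 253.7] [0.354 0.012]
tip [288.9 232.2] [ 0.544 -0.028]
scene stopper_a [249.2 192.5  15.9  14.3] 0.69 mid@z.011 [0.473 0.073]
scene stopper_a [308.2 190.9  10.8  13.7] 0.46 mid@z.011 [ 0.548 -0.037]
scene stopper_a [337.7 190.8   9.4   8. ] 0.46 mid@z.011 [ 0.594 -0.089]
scene valve [218.2 201.9  14.8  17.7] 0.49 mid@z.011 [0.397 0.103]
scene catch_tray [368.5 208.   94.9  70.2] 0.8 mid@z.011 [ 0.493 -0.314]
scene box [307.2 165.3  36.1  24.5] 0.74 mid@z.011 [ 0.653 -0.006]
tip [283.6 220.6] [ 0.443 -0.024]
tip [244.6 232.9] [0.36  0.019]
tip [256.7 202.2] [0.478 0.079]
tip [308.2 201.1] [ 0.544 -0.024]
tip [358.2 197.4] [ 0.62  -0.118]
tip [339.  196.8] [ 0.599 -0.077]
(271, 163) [ 0.60593024 -0.23676732]
(361, 166) [ 0.41005075 -0.23777228]
(279, 124) [ 0.60265043 -0.36030659]
(361, 124) [ 0.41044537 -0.37130806]
```

View pics/crop1.png

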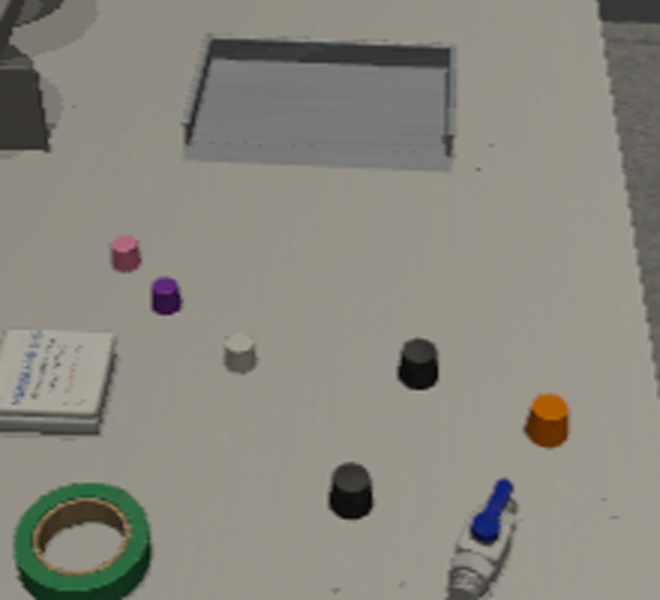

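The crop confirms it: matte dark stoppers at crop (419,364) and (351,491), cream at (240,354). Orange, purple and pink are separate. The tray is square to the axes.

```bash
cat >> h.py <<'E'
def go(x,y,z,yaw=None):
    s=manip.state(); Q=R.from_euler('xyz',s['tool_rot'],degrees=True)
    print('t',round(s['time_s'],2),'tcp',np.round(s['tcp_pos'],4),'rot',np.round(s['tool_rot'],2),'shift mm',np.round(Q.inv().apply(np.array([x,y,z])-s['tcp_pos'])*1000,1))
    if yaw is not None: print('turn',np.round((Q.inv()*R.from_euler('xyz',[180,0,yaw],degrees=True)).as_rotvec(degrees=True),2))
E
python3 -m crank '[[0,0,0,0,0,6.8,1],[0,0,0,0,0,6.8,1],[0,0,0,0,0,6.8,1],[0,0,0,0,0,6.8,1],[0,0,0,0,0,6.8,1],[0,0,0,0,0,6.8,1],[0,0,0,0,0,6.8,1],[0,0,0,0,0,6.8,1],[0,0,0,0,0,6.8,1],[0,0,0,0,0,0,1],[0,0,0,0,0,0,1]]'
python3 -c "
from h import *
go(.434,.014,.1,96.5)"
```

```text
time_s: 2.22
tcp_pos: [0.2085, 0.5089, 0.2527]
tool_rot: [180.0, 0.0, 96.7]
contact_force: [-0.8, 0.0, -0.7]
opening: 0.192
gripper_force: 0.0
t 2.22 tcp [0.2085 0.5089 0.2527] rot [180.     0.    96.73] shift mm [-517.9  166.   152.8]
turn [0.   0.   0.23]
```

```bash
python3 -m crank '[[-28.8,9.2,8.5,0,0,0,1],[-28.8,9.2,8.5,0,0,0,1],[-28.8,9.2,8.5,0,0,0,1],[-28.8,9.2,8.5,0,0,0,1],[-28.8,9.2,8.5,0,0,0,1],[-28.8,9.2,8.5,0,0,0,1],[-28.8,9.2,8.5,0,0,0,1],[-28.8,9.2,8.5,0,0,0,1],[-28.8,9.2,8.5,0,0,0,1],[-28.8,9.2,8.5,0,0,0,1],[-28.8,9.2,8.5,0,0,0,1],[-28.8,9.2,8.5,0,0,0,1],[-28.8,9.2,8.5,0,0,0,1],[-28.8,9.2,8.5,0,0,0,1],[-28.8,9.2,8.5,0,0,0,1],[-28.8,9.2,8.5,0,0,0,1],[-28.8,9.2,8.5,0,0,0,1],[-28.8,9.2,8.5,0,0,0,1],[0,0,0,0,0,0,1]]'
python3 - <<'E'
from h import *
go(.434,.014,.02,96.5)
p=vision.capture('wrist')
for d in finder.tip_of('stopper_a',p)[:8]: print(np.round(d['uv'],0),round(d['confidence'],2),np.round(ray(p,d['uv'])[:2],3))
for d in finder.recognise('stopper_a',p)[:8]:
    l,tp,w,h=d['extent'];print(np.round(d['extent'],0),np.round(ray(p,[l+w/2,tp+h/2],.011)[:2],3))
save(p,'w1.png')
E
```

```text
time_s: 3.8
tcp_pos: [0.4339, 0.009, 0.0988]
tool_rot: [180.0, 0.1, 96.5]
contact_force: [-0.6, -0.5, -0.4]
opening: 0.002
gripper_force: 0.0
t 3.8 tcp [0.4339 0.009  0.0988] rot [1.7997e+02 5.0000e-02 9.6520e+01] shift mm [ 5.1  0.6 78.8]
turn [0.03 0.05 0.02]
[214. 197.] 0.98 [0.36  0.009]
[459. 278.] 0.82 [ 0.542 -0.034]
[536. 385.] 0.7 [ 0.631 -0.126]
[386. 121.] 0.58 [0.468 0.074]
[315. 258.] 0.52 [ 0.434 -0.029]
[509. 341.] 0.44 [ 0.596 -0.085]
[188. 181.  40.  42.] [0.359 0.01 ]
[367. 102.  49.  49.] [0.47  0.071]
[528. 377.  30.  22.] [ 0.628 -0.119]
[449. 268.  34.  35.] [ 0.543 -0.033]
[302. 247.  28.  11.] [ 0.434 -0.019]
[506. 330.  16.   8.] [ 0.589 -0.07 ]
[246.   0.  72. 115.] [0.4   0.103]
```

View pics/w1.png

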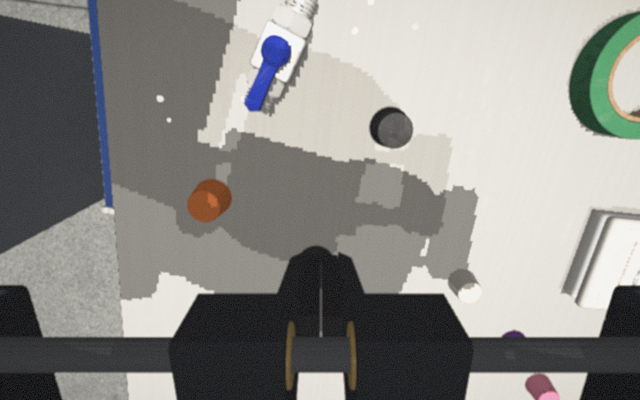

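```bash
python3 -m crank '[[6,0,13,0,0,0,1],[0,0,16,0,0,0,1],[0,0,16,0,0,0,1],[0,0,16,0,0,0,1],[0,0,12,0,0,0,1],[0,0,6,0,0,0,1],[0,0,0,0,0,0,1],[-6,0,0,0,0,0,1],[-10,0,0,0,0,0,1],[-10,0,0,0,0,0,1],[-10,0,0,0,0,0,1],[-10,0,0,0,0,0,1],[-10,0,0,0,0,0,1],[-10,0,0,0,0,0,1],[-10,0,0,0,0,0,1],[-10,0,0,0,0,0,1],[-10,0,0,0,0,0,1],[-10,0,0,0,0,0,1],[0,0,0,0,0,0,1]]'
python3 - <<'E'
from h import *
go(.467,-.273,.02,96.5)
p=vision.capture('side')
for d in finder.tip_of('stopper_a',p)[:8]: print(np.round(d['uv'],0),round(d['confidence'],2),np.round(ray(p,d['uv'])[:2],3))
save(p,'s2.png',(210,110,430,310),2.5)
E
```

```text
time_s: 5.53
tcp_pos: [0.4438, -0.0885, 0.0208]
tool_rot: [180.0, 0.0, 96.4]
contact_force: [0.5, -0.3, 1.0]
opening: 0.009
gripper_force: 0.0
t 5.53 tcp [ 0.4438 -0.0885  0.0208] rot [1.7996e+02 4.0000e-02 9.6440e+01] shift mm [-186.     2.3    0.9]
turn [ 0.04  0.04 -0.06]
[393. 255.] 0.73 [0.356 0.016]
[265. 212.] 0.69 [ 0.595 -0.08 ]
[327. 278.] 0.63 [0.469 0.075]
[253. 197.] 0.61 [ 0.627 -0.123]
```

View pics/s2.png

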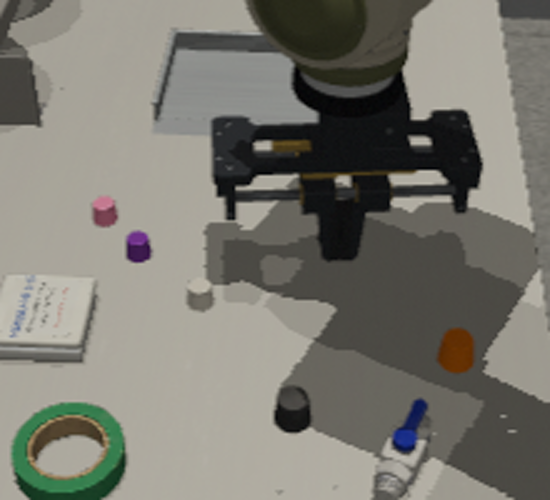

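The stopper is hidden ahead of the fingers (crop ~(340,240)), and everything else is undisturbed. I'll carry on with the sweep.

```bash
python3 -m crank '[[-10,0,0,0,0,0,1],[-11,0,0,0,0,0,1],[-11,0,0,0,0,0,1],[-11,0,0,0,0,0,1],[-11,0,0,0,0,0,1],[-11,0,0,0,0,0,1],[-11,0,0,0,0,0,1],[-11,0,0,0,0,0,1],[-11,0,0,0,0,0,1],[-11,0,0,0,0,0,1],[-11,0,0,0,0,0,1],[-11,0,0,0,0,0,1],[-11,0,0,0,0,0,1],[-10,0,0,0,0,0,1],[-9,0,0,0,0,0,1],[-8,0,0,0,0,0,1],[-7,0,0,0,0,0,1],[-6,0,0,0,0,0,1],[-3,0,0,0,0,0,1],[0,0,0,0,0,0,1]]'
python3 -m crank '[[4,0,0,0,0,0,1],[8,0,0,0,0,0,1],[8,0,10,0,0,0,1],[0,0,-25,0,0,0,1],[0,0,-25,0,0,0,1],[0,0,-25,0,0,0,1],[0,0,-15,0,0,0,1],[0,0,0,0,0,0,1]]'
python3 - <<'E'
from h import *
go(.466,.110,.11,96.5)
for c in ['side','scene']:
    p=vision.capture(c)
    for d in finder.tip_of('stopper_a',p)[:8]: print(np.round(d['uv'],0),round(d['confidence'],2),np.round(ray(p,d['uv'],.002)[:2],3))
save(p,'s3.png',(220,150,500,290),2.5)
E
```

```text
time_s: 7.3
tcp_pos: [0.4644, -0.271, 0.0207]
tool_rot: [180.0, 0.0, 96.5]
contact_force: [-0.0, 0.3, 0.1]
opening: 0.006
gripper_force: 0.0
time_s: 7.97
tcp_pos: [0.4629, -0.2503, 0.1036]
tool_rot: [179.8, 0.2, 96.6]
contact_force: [0.8, -0.3, 0.8]
opening: 0.008
gripper_force: 0.0
t 7.97 tcp [ 0.4629 -0.2503  0.1036] rot [179.79   0.22  96.58] shift mm [357.5  44.4  -7.6]
turn [0.21 0.22 0.08]
[327. 275.] 0.72 [0.469 0.07 ]
[394. 252.] 0.69 [0.354 0.011]
[262. 211.] 0.69 [ 0.601 -0.08 ]
[253. 196.] 0.68 [ 0.627 -0.123]
[335. 149.] 0.41 [ 0.468 -0.297]
[259. 203.] 0.69 [0.476 0.07 ]
[246. 233.] 0.6 [0.36  0.013]
[339. 198.] 0.58 [ 0.59  -0.083]
[397. 249.] 0.57 [ 0.467 -0.286]
```

View pics/s3.png

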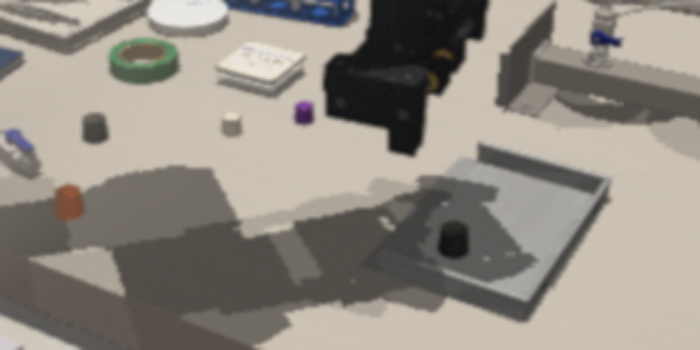

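Stopper B stands in the tray at (455,240) in the crop, about (0.467, -0.293); the others are untouched. Next is stopper A.

```bash
python3 -m crank '[[15,3,0,0,0,0,1],[26,3,0,0,0,0,1],[26,3,0,0,0,0,1],[26,3,0,0,0,0,1],[26,3,0,0,0,0,1],[26,3,0,0,0,0,1],[26,3,0,0,0,0,1],[26,3,0,0,0,0,1],[26,3,0,0,0,0,1],[26,3,0,0,0,0,1],[26,3,0,0,0,0,1],[26,3,0,0,0,0,1],[26,4,0,0,0,0,1],[26,4,0,0,0,0,1],[6,0,0,0,0,0,1],[0,0,0,0,0,0,1],[0,0,0,0,0,0,1]]'
python3 - <<'E'
from h import *
go(.466,.110,.020,96.5)
E
```

```text
time_s: 9.58
tcp_pos: [0.4644, 0.111, 0.1002]
tool_rot: [-179.9, 0.0, 96.6]
contact_force: [-0.2, -1.1, -0.5]
opening: 0.005
gripper_force: 0.0
t 9.58 tcp [0.4644 0.111  0.1002] rot [-179.93    0.     96.57] shift mm [-1.2  1.6 80.2]
turn [-0.07  0.    0.07]
```

```bash
python3 -m crank '[[0,2,14,0,0,0,1],[0,0,17,0,0,0,1],[0,0,17,0,0,0,1],[0,0,15,0,0,0,1],[0,0,11,0,0,0,1],[0,0,6,0,0,0,1],[0,0,0,0,0,0,1],[-6,0,0,0,0,0,1],[-8,0,0,0,0,0,1],[-10,0,0,0,0,0,1],[-11,0,0,0,0,0,1],[-11,0,0,0,0,0,1],[-11,0,0,0,0,0,1],[-11,0,0,0,0,0,1],[-11,0,0,0,0,0,1],[-11,0,0,0,0,0,1],[-11,0,0,0,0,0,1],[-11,0,0,0,0,0,1],[-11,0,0,0,0,0,1],[-11,0,0,0,0,0,1]]'
python3 -m crank '[[-11,0,0,0,0,0,1],[-11,0,0,0,0,0,1],[-11,0,0,0,0,0,1],[-11,0,0,0,0,0,1],[-11,0,0,0,0,0,1],[-11,0,0,0,0,0,1],[-11,0,0,0,0,0,1],[0,0,0,0,0,0,1]]'
python3 - <<'E'
from h import *
go(.508,-.260,.020,96.5)
p=vision.capture('scene')
for d in finder.tip_of('stopper_a',p)[:8]: print(np.round(d['uv'],0),round(d['confidence'],2),np.round(ray(p,d['uv'],0)[:2],3))
E
```

```text
time_s: 11.25
tcp_pos: [0.4823, -0.0229, 0.0207]
tool_rot: [-180.0, -0.0, 96.5]
contact_force: [-0.1, 0.7, 1.1]
opening: 0.006
gripper_force: 0.2
time_s: 11.92
tcp_pos: [0.4914, -0.1004, 0.0208]
tool_rot: [180.0, 0.0, 96.4]
contact_force: [0.3, -0.6, 0.1]
opening: 0.01
gripper_force: 0.0
t 11.92 tcp [ 0.4914 -0.1004  0.0208] rot [1.7995e+02 4.0000e-02 9.6430e+01] shift mm [-160.5   -1.4    0.9]
turn [ 0.05  0.04 -0.07]
[246. 232.] 0.66 [0.365 0.018]
[337. 196.] 0.59 [ 0.6   -0.071]
[333. 220.] 0.51 [ 0.5   -0.117]
[360. 194.] 0.51 [ 0.637 -0.114]
[397. 252.] 0.5 [ 0.461 -0.288]
```

```bash
python3 -m crank '[[-10,0,0,0,0,0,1],[-11,0,0,0,0,0,1],[-11,0,0,0,0,0,1],[-11,0,0,0,0,0,1],[-11,0,0,0,0,0,1],[-11,0,0,0,0,0,1],[-11,0,0,0,0,0,1],[-11,0,0,0,0,0,1],[-11,0,0,0,0,0,1],[-11,0,0,0,0,0,1],[-11,0,0,0,0,0,1],[-10,0,0,0,0,0,1],[-9,0,0,0,0,0,1],[-8,0,0,0,0,0,1],[-6,0,0,0,0,0,1],[-5,0,0,0,0,0,1],[-2,0,0,0,0,0,1],[0,0,0,0,0,0,1]]'
python3 -m crank '[[4,0,0,0,0,0,1],[8,0,0,0,0,0,1],[8,0,0,0,0,0,1],[0,0,-20,0,0,0,1],[0,0,-25,0,0,0,1],[0,0,-25,0,0,0,1],[0,0,-10,0,0,4,1],[0,0,0,0,0,0,1],[0,0,0,0,0,0,1]]'
python3 - <<'E'
from h import *
go(.544,.006,.1,92.5)
for c in ['side','scene']:
    p=vision.capture(c)
    for d in finder.tip_of('stopper_a',p)[:8]: print(np.round(d['uv'],0),round(d['confidence'],2),np.round(ray(p,d['uv'],.002)[:2],3))
E
```

```text
time_s: 13.52
tcp_pos: [0.5091, -0.2576, 0.0207]
tool_rot: [180.0, 0.0, 96.5]
contact_force: [-0.4, 0.3, 0.5]
opening: 0.006
gripper_force: 0.0
time_s: 14.27
tcp_pos: [0.5067, -0.2365, 0.1007]
tool_rot: [180.0, 0.0, 92.7]
contact_force: [0.1, -0.2, 0.0]
opening: 0.008
gripper_force: 0.0
t 14.27 tcp [ 0.5067 -0.2365  0.1007] rot [179.99   0.    92.66] shift mm [240.5  48.5   0.7]
turn [0.01 0.   0.16]
[313. 152.] 0.71 [ 0.517 -0.28 ]
[335. 148.] 0.64 [ 0.469 -0.297]
[290. 230.] 0.51 [ 0.541 -0.031]
[395. 253.] 0.45 [0.353 0.012]
[251. 196.] 0.44 [ 0.631 -0.122]
[266. 208.] 0.41 [ 0.596 -0.09 ]
[340. 201.] 0.64 [ 0.58  -0.092]
[251. 233.] 0.55 [0.364 0.003]
[362. 196.] 0.55 [ 0.625 -0.124]
[403. 238.] 0.49 [ 0.51 -0.28]
[400. 249.] 0.43 [ 0.471 -0.29 ]
[311. 202.] 0.41 [ 0.541 -0.035]
```

A is in at (0.514, -0.280). Next is C.

```bash
python3 -m crank '[[14,4,0,0,0,0,1],[24,5,0,0,0,0,1],[24,5,0,0,0,0,1],[24,5,0,0,0,0,1],[24,5,0,0,0,0,1],[24,5,0,0,0,0,1],[24,5,0,0,0,0,1],[24,5,0,0,0,0,1],[24,5,0,0,0,0,1],[24,4,0,0,0,0,1],[10,0,0,0,0,0,1],[0,0,0,0,0,0,1],[0,0,0,0,0,0,1],[0,0,0,0,0,0,1]]'
python3 - <<'E'
from h import *
go(.544,.006,.020,92.5)
E
```

```text
time_s: 15.63
tcp_pos: [0.5441, 0.0037, 0.1006]
tool_rot: [-180.0, 0.0, 92.5]
contact_force: [0.8, 0.6, 0.2]
opening: 0.003
gripper_force: 0.0
t 15.63 tcp [0.5441 0.0037 0.1006] rot [-1.7999e+02  1.0000e-02  9.2490e+01] shift mm [ 2.4  0.  80.6]
turn [-0.01  0.01 -0.01]
```

```bash
python3 -m crank '[[3,0,14,0,0,0,1],[0,0,17,0,0,0,1],[0,0,17,0,0,0,1],[0,0,15,0,0,0,1],[0,0,11,0,0,0,1],[0,0,6,0,0,0,1],[0,0,0,0,0,0,1],[-6,0,0,0,0,0,1],[-8,0,0,0,0,0,1],[-10,0,0,0,0,0,1],[-10,0,0,0,0,0,1],[-10,0,0,0,0,0,1],[-10,0,0,0,0,0,1],[-10,0,0,0,0,0,1],[-10,0,0,0,0,0,1],[-10,0,0,0,0,0,1],[-10,0,0,0,0,0,1],[-10,0,0,0,0,0,1],[-10,0,0,0,0,0,1],[0,0,0,0,0,0,1]]'
python3 - <<'E'
from h import *
go(.556,-.260,.020,92.5)
p=vision.capture('scene')
for d in finder.tip_of('stopper_a',p)[:8]: print(np.round(d['uv'],0),round(d['confidence'],2),np.round(ray(p,d['uv'],0)[:2],3))
E
```

```text
time_s: 17.3
tcp_pos: [0.5494, -0.1084, 0.0208]
tool_rot: [180.0, 0.0, 92.4]
contact_force: [0.4, -0.7, 0.6]
opening: 0.005
gripper_force: 0.0
t 17.3 tcp [ 0.5494 -0.1084  0.0208] rot [1.7997e+02 3.0000e-02 9.2440e+01] shift mm [-151.8    0.2    0.9]
turn [ 0.03  0.03 -0.06]
[349. 209.] 0.65 [ 0.559 -0.126]
[362. 195.] 0.63 [ 0.634 -0.12 ]
[246. 230.] 0.57 [0.369 0.022]
[417. 243.] 0.55 [ 0.509 -0.311]
[397. 249.] 0.54 [ 0.469 -0.285]
[406. 235.] 0.54 [ 0.525 -0.28 ]
```

```bash
python3 -m crank '[[-8,0,0,0,0,0,1],[-11,0,0,0,0,0,1],[-11,0,0,0,0,0,1],[-11,0,0,0,0,0,1],[-11,0,0,0,0,0,1],[-11,0,0,0,0,0,1],[-11,0,0,0,0,0,1],[-11,0,0,0,0,0,1],[-11,0,0,0,0,0,1],[-11,0,0,0,0,0,1],[-10,0,0,0,0,0,1],[-10,0,0,0,0,0,1],[-9,0,0,0,0,0,1],[-7,0,0,0,0,0,1],[-5,0,0,0,0,0,1],[-3,0,0,0,0,0,1],[0,0,0,0,0,0,1]]'
python3 -m crank '[[4,0,0,0,0,0,1],[8,0,0,0,0,0,1],[8,0,0,0,0,0,1],[0,0,-20,0,0,0,1],[0,0,-25,0,0,0,1],[0,0,-25,0,0,0,1],[20,0,-20,0,0,0,1],[25,0,0,0,0,0,1],[25,0,0,0,0,0,1],[25,0,0,0,0,0,1],[0,0,0,0,0,0,1],[0,0,0,0,0,0,1]]'
python3 - <<'E'
from h import *
for c in ['side','scene']:
    p=vision.capture(c)
    for t in ['stopper_a','valve','box','tape']:
        for d in finder.tip_of(t,p)[:6]: print(t,np.round(d['uv'],0),round(d['confidence'],2),np.round(ray(p,d['uv'],.002)[:2],3))
save(p,'s9.png',(220,150,500,290),2.5)
E
```

```text
time_s: 18.82
tcp_pos: [0.5557, -0.2577, 0.0207]
tool_rot: [180.0, 0.0, 92.5]
contact_force: [-0.3, -0.6, -0.2]
opening: 0.003
gripper_force: 0.0
time_s: 19.82
tcp_pos: [0.5505, -0.1406, 0.111]
tool_rot: [-180.0, 0.0, 92.7]
contact_force: [0.0, 0.1, -1.0]
opening: 0.007
gripper_force: 0.0
stopper_a [313. 156.] 0.7 [ 0.516 -0.265]
stopper_a [253. 197.] 0.68 [ 0.625 -0.119]
stopper_a [267. 210.] 0.63 [ 0.592 -0.084]
stopper_a [395. 254.] 0.57 [0.353 0.015]
stopper_a [333. 151.] 0.51 [ 0.472 -0.287]
stopper_a [294. 154.] 0.43 [ 0.559 -0.269]
valve [371. 297.] 0.83 [0.396 0.11 ]
box [230. 243.] 0.65 [0.647 0.007]
tape [236. 297.] 0.98 [0.613 0.125]
stopper_a [403. 250.] 0.69 [ 0.471 -0.296]
stopper_a [340. 198.] 0.6 [ 0.591 -0.084]
stopper_a [410. 225.] 0.57 [ 0.564 -0.274]
stopper_a [361. 194.] 0.54 [ 0.635 -0.119]
stopper_a [246. 230.] 0.44 [0.368 0.021]
stopper_a [405. 232.] 0.41 [ 0.532 -0.276]
valve [225. 216.] 0.47 [0.39  0.101]
box [324. 184.] 0.81 [ 0.638 -0.012]
tape [277. 176.] 0.82 [0.615 0.119]
```

View pics/s9.png

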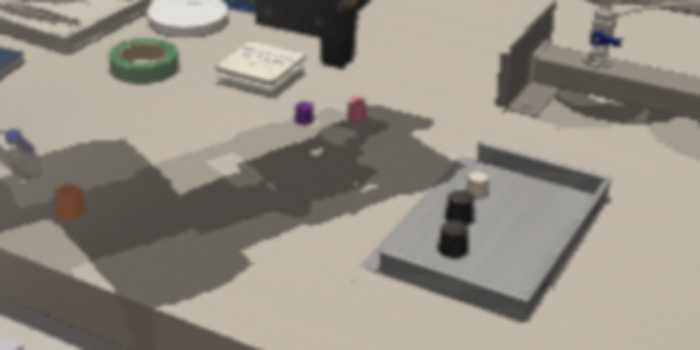

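All three stand in the tray at crop (454,240), (460,208) and (478,184), more than 15 mm past the limit line. The bystanders haven't moved and the arm is clear.

```bash
python3 -c "
from h import *
print(order.sign_off())"
```

```text
the job is handed in; nothing more can be done
None
```

I swept all three stoppers into the catch tray with the closed fingers and handed the job in at about 20 s of the 67 s. The final pictures showed them standing on its floor and the valve, box and tape where they were; the hand-in returned no verdict.

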